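# Load the crate and push it up the ramp behind the lip stop

## Task

Put the steel bench block upright into the small wooden crate, then, without lifting the crate, push it gently up the ramp until its rear edge drops behind the lip stop and it lies flat on the deck with the block still in it. The lip and its sprung bumper are clamped at a setting you are not told, so feel for the bumper and do not ram it; leave the tin, the brass weight and the matchbox where they are.

Things in the scene. Friction and masses are not known exactly. Their poses are not given: they have to be found in the camera images.
- ramp: fixed wooden ramp, dark polished steel deck with little friction (about 0.25). Origin: middle of the foot of the slope, at bench height. x points level up-ramp, y to the left across it, z up. The deck rises at 0.21 rad from the foot, 265 mm long. Wooden cheeks 98 mm apart stand 14 mm above the deck; before the foot is a flared mouth on the bench (16 mm high), beginning 55 mm before the foot and 122 mm wide there
- lip_mid (a point): point on the deck 130 mm up the slope from the foot: the middle setting of the lip. The real lip (steel bar across the deck, rising over 34 mm of slope to 6 mm, then dropping square) has its square far side within 18 mm up or down the slope of this point; the setting is never reported
- bumper_mid (a point): middle setting of the sprung bumper's face, on the deck 217 mm up the slope. The bumper is a low rubber bar (3 to 13 mm above the deck, 2 N per mm, 3 mm travel, then rigid) on one shoe with the lip, 87 mm beyond the lip's square side, so it shares the lip's unknown shift
- crate: loose open wooden crate, 84 mm long (x; its front, +x, faces the ramp), 90 mm wide, 30 mm high, walls 6 mm, floor 5 mm, 0.2 kg. Origin: centre of its underside. It stands on the bench in the ramp's mouth and slides when pushed on its rear (-x) face: loaded, that takes about 3 to 10 N; more than 18 N on it from the robot is too much
- block_center (a point): centre (half-way up) of the steel bench block, a plain grey block 52 x 52 mm, 48 mm high, about 0.45 kg, standing on the bench to the left of the ramp (towards the robot); its x and y axes are square to its sides
- tin: loose round grey tin, 68 mm across, 43 mm high, bystander on the far side of the ramp; origin at the centre of its underside
- weight: loose brass weight, 32 mm across, 30 mm high, bystander on the far side of the ramp; origin at the centre of its underside
- matches: loose matchbox, 36 x 52 x 15 mm, bystander beyond the block; origin at the centre of its underside
Not all that is in view belongs to the job. Leave any pink look-alike of the part that bears block_center alone.

How it is judged:
By the outcome, as a careful person would: the job done as asked, in the order asked, and still so for the second after the job is handed in, with the robot touching nothing.
It also fails if it takes over 72 s, if anything falls off the work surface, if the arm or the gripper's body presses on something with over 40 N, if the wrist force passes 120 N, or if a joint passes its speed limit or range.

## Robot

A 6-joint arm with a two-finger parallel gripper is mounted at the origin on a cart in front of the work surface, level with it; the furniture and walls round the work are solid. World frame = base frame: x ahead of the robot, y to its left, z up, the work surface at z = 0. Lengths are in mm, angles in rad, forces in N, time in s.
With the tool pointing down it reaches from about 300 to 775 mm from the base axis. Payload 14.6 kg.
Tool frame: the origin (TCP) lies between the finger pads; the fingertips stand 8 mm ahead of it and the grasp point (between the pads) lies 11 mm behind it; z points along the fingers, y is the direction in which the jaws open and shut (so a half turn about z gives the same grasp; the last joint's range is limited). The gripper opens to 94 mm and grips with 3 to 60 N. Pads are 16 mm wide; open, the fingers measure 119 mm over their backs; the gripper's body (75 mm by 177 mm) begins 78 mm behind the grasp point.
Start: joints at [1.074, 0.3, 1.521, -0, 1.321, -0.067], TCP at [229.175, 499.968, 213.446] pointing down, gripper open.
Joint ranges: [-3.03, 3.03], [-0.79, 2.21], [0.23, 2.52], [-1.04, 4.18], [0, 3.07], [-2.55, 2.55]. Speed limits (rad/s): [2.22, 2.22, 2.57, 3.14, 3.14, 3.14].

## Interface

Orientations are given as [roll, pitch, yaw] about the fixed x, y, z axes, in that order (R = Rz(yaw) Ry(pitch) Rx(roll)).
In Python, from cell import manip, cams, models gives the robot as it stands. The module is installed in compiled form; this text tells all that it offers.
- The arm moves only by the shell command python3 -m pendant 'ROWS' [OPENING] [FORCE]. ROWS is JSON, a list that holds one entry, the list of rows, each a list of 4 numbers: the shift along the tool's x, y, z in cm, then the turn about the tool's z in rad. In form: [[[x, y, z, roll], ...]]. A call has 1 to 5 rows; each row is the pose to reach, as a shift and turn from the pose commanded when the call began, along the tool's axes at that moment; what a row does not reach only later rows make up. A row lasts 1/10 s, in which the tool goes at most 50 mm and 8.59 degrees, less where a joint would pass 70% of its speed; a pose out of reach is approached as far as the arm can. A call with a gripper value outside its range is refused whole. OPENING is the opening, from -1 (shut) to 1 (fully open), so that 0 is half open, set as the call begins (- or left out, the last holds). The fingers move at their own pace and stop on an object; FORCE is the grip in N (left out, the last holds). Time passes only in rows, so rows that repeat a pose let the fingers close. It gives the time, the measured TCP pose, the force and the opening at its end, in the units of the state.
- manip.read_state(): the state, without advancing time (a new reading comes with each control period).
- cams.camera(name): name is "scene" or "top"; returns a dict with "frame" (480x640x3 uint8, red, green, blue), "K" (3x3 intrinsics, pixels), "pose" (4x4, takes a point from camera to world coordinates). Camera axes: x right, y down, z forward; pixel columns grow to the right and rows downward; lengths in mm; the calibration is good to about 2 mm. A picture is of the moment at which its call begins. There is no depth.
- manip.sign_off(): hands the job in, once; it reports no verdict.
Trained networks look in the newest picture that a camera, given by its name, has taken for a name from the list of things; names that differ only in an ending like _2 or _b are one class to them, and where a whole thing is asked for, a point or a joint stands for the part that bears it (a point fixed in the world has none). Each returns a list of dicts, best first, with "score" (0 to 1); they miss things now and then, are a little off and sometimes report something else, mostly with a low value. They report only what shows in the picture. A call takes as long as a camera call. They do not tell look-alikes from the thing itself.
- models.regions_of(camera, name): "pixels" (480x640 bool, what is visible of it) and "point" ([column, row] in pixels, amid what is visible of it).
The state is a dict: "clock": time; "joints": joint angles; "qd": joint speeds; "effort": joint torques, N m; "eef_pos": TCP position; "eef_rot": TCP orientation; "wrist_force": force on the tool from outside, world axes, zero at the start; "moment": the same for the moment, N m; "finger_gap": finger opening in mm.
Only numpy, scipy, OpenCV 4.12 (cv2) and the standard library are available. Lean on these libraries where they do the work, as an engineer would, in place of code of your own. Each camera call takes 0.05 s, during which the arm holds its last target.

## Working session

There is one attempt and no reset: what is moved stays moved. The work goes in short steps, Python scripts to look and compute and a shell command to move; the robot and the scene stay as the last step left them, time stands still between calls to the robot, and variables do not carry over. Pictures are saved under pics/ and viewed, and the job is handed in when it is done.

```bash
mkdir -p pics; python3 - <<'E'
from cell import manip,cams,models
import cv2,numpy as np
s=manip.read_state(); print(s)
for n in("scene","top"):
    c=cams.camera(n); cv2.imwrite(f"pics/{n}0.png",c["frame"][:,:,::-1]); print(n,c["K"].tolist(),np.round(c["pose"],3).tolist())
    for o in("ramp","crate","block_center","tin","weight","matches","lip_mid"):
        for r in models.regions_of(n,o): print(n,o,round(r["score"],2),np.round(r["point"]),r["pixels"].sum())
E
```

```text
{'clock': 0.0, 'joints': array([ 1.07435855e+00,  3.00489863e-01,  1.52159501e+00,  7.83665111e-06,
        1.32069801e+00, -6.65965220e-02]), 'qd': array([ 7.96379718e-04, -2.11332887e-03,  9.17279154e-06, -1.09513155e-03,
        2.09000946e-05,  2.65223442e-05]), 'effort': array([-7.22091572e-04, -5.31816244e+01, -3.52737486e+01,  7.07612699e-02,
        2.44102604e-02, -1.26536997e-04]), 'eef_pos': array([229.0749729 , 499.73957377, 212.87014281]), 'eef_rot': array([-3.14040557e+00, -8.67803443e-05,  2.71174940e+00]), 'wrist_force': array([-0.44998807, -0.37645582, -0.12432824]), 'moment': array([ 0.01880371, -0.05178403,  0.00248481]), 'finger_gap': 94.09136950068657}
scene [[562.9202574095491, 0.0, 322.4506245760547], [0.0, 562.9202574095491, 233.85051687903064], [0.0, 0.0, 1.0]] [[0.989, 0.11, -0.099, 588.582], [0.147, -0.774, 0.616, -338.921], [-0.009, -0.624, -0.782, 958.074], [0.0, 0.0, 0.0, 1.0]]
scene ramp 0.74 [369. 237.] 6357
scene ramp 0.37 [358. 321.] 2300
scene crate 0.88 [358. 322.] 2213
scene block_center 0.98 [293. 239.] 832
scene block_center 0.9 [210. 296.] 1032
[... 153 characters left out ...]
d 0.71 [365. 239.] 6372
top [[510.36687061133114, 0.0, 315.8065385069267], [0.0, 510.36687061133114, 244.5000757175155], [0.0, 0.0, 1.0]] [[-0.014, -0.997, 0.078, 413.7], [-1.0, 0.016, 0.014, 339.252], [-0.015, -0.077, -0.997, 941.498], [0.0, 0.0, 0.0, 1.0]]
top ramp 0.85 [281. 199.] 10265
top ramp 0.52 [341. 118.] 1240
top crate 0.6 [399. 196.] 2551
top block_center 0.95 [308. 285.] 880
top block_center 0.88 [262. 334.] 1030
top block_center 0.84 [395. 360.] 1125
top block_center 0.62 [281. 201.] 9917
top tin 0.93 [342. 118.] 1180
top tin 0.19 [307. 284.] 888
top weight 0.61 [296. 128.] 299
top weight 0.44 [280. 202.] 10000
top matches 0.56 [232. 273.] 572
top lip_mid 0.91 [281. 200.] 10044
```

View pics/scene0.png

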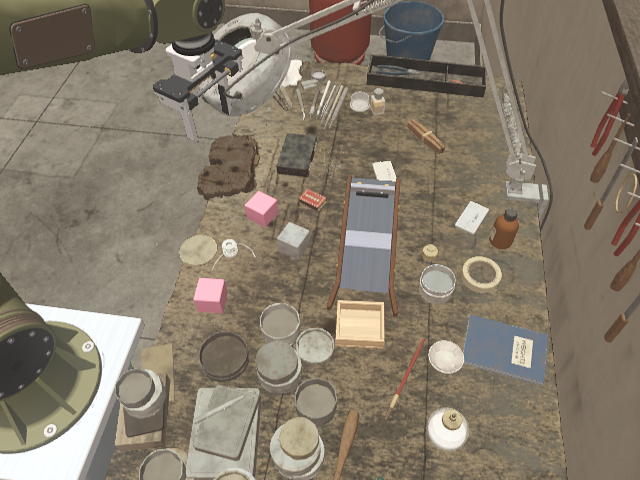

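View pics/top0.png

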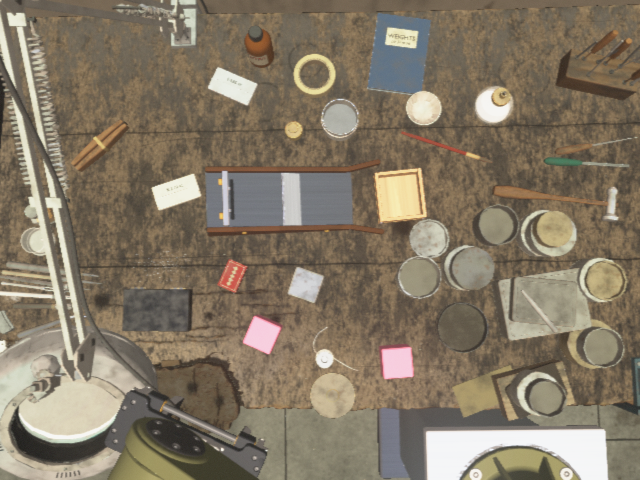

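```bash
python3 - <<'E'
import cv2
a=cv2.imread("pics/top0.png")[90:390,190:470]; cv2.imwrite("pics/topcrop.png",cv2.resize(a,(560*1,600),interpolation=2))
a=cv2.imread("pics/scene0.png")[170:370,170:470]; cv2.imwrite("pics/scenecrop.png",cv2.resize(a,(800,533),interpolation=2))
E
```

```text
(no output)
```

View pics/topcrop.png

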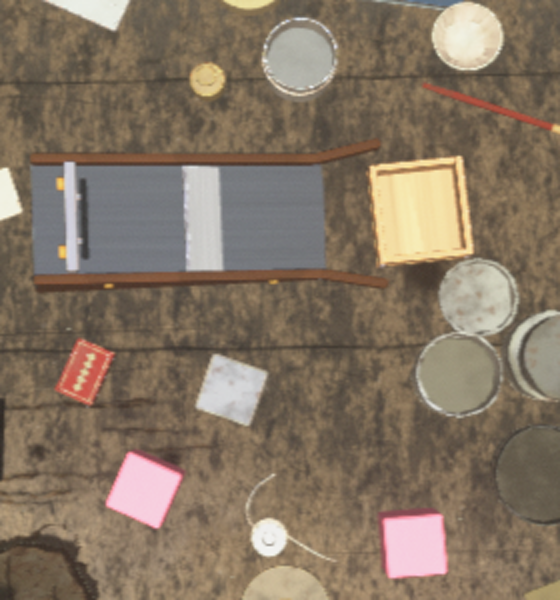

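View pics/scenecrop.png

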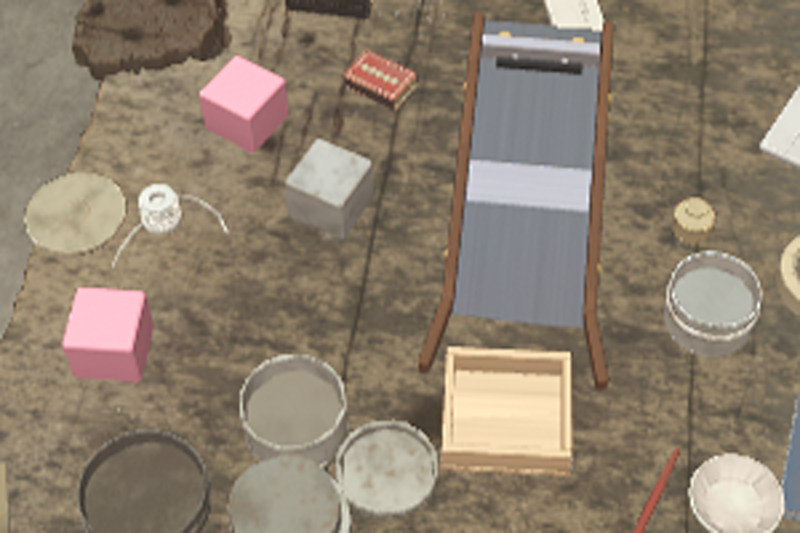

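The real block is grey. Block candidates in the top view are the grey one at (308,285), a pink one at (262,334) and another pink one at (396,361). The close crop shows (308,285) is plain grey steel, so I'm choosing that. The ramp runs left in the top image: foot at column 352, lip at about 285–300, bumper at about 226. The crate is at (399,196).

```bash
cat > h.py <<'E'
import numpy as np,cv2
from scipy.optimize import minimize
from cell import manip,cams,models
def proj(c,P):
    T=np.linalg.inv(c["pose"]); p=(np.atleast_2d(P)@T[:3,:3].T+T[:3,3])@c["K"].T
    return p[:,:2]/p[:,2:]
def onz(c,uv,z):
    d=c["pose"][:3,:3]@np.linalg.solve(c["K"],[uv[0],uv[1],1.]); o=c["pose"][:3,3]
    return o+d*(z-o[2])/d[2]
def box(x,y,yaw,l,w,z0,z1,n=0):
    if n: a=np.linspace(0,2*np.pi,n,endpoint=False); xy=np.c_[np.cos(a)*l/2,np.sin(a)*l/2]
    else: xy=np.array([[l,w],[l,-w],[-l,-w],[-l,w]])/2
    R=np.array([[np.cos(yaw),-np.sin(yaw)],[np.sin(yaw),np.cos(yaw)]]); xy=xy@R.T+[x,y]
    return np.vstack([np.c_[xy,np.full(len(xy),z)] for z in(z0,z1)])
def fit(views,x0,l,w,z0,z1,n=0):
    S=8
    def cost(p):
        t=0
        for c,m in views:
            h=cv2.convexHull(proj(c,box(*p,l,w,z0,z1,n)).astype(np.float32)+.0)
            im=np.zeros((480*4,640*4),np.uint8); cv2.fillConvexPoly(im,np.round((h*4+1.5)*16).astype(np.int32),1,cv2.LINE_8,4)
            im=cv2.resize(im.astype(np.float32),(640,480),interpolation=cv2.INTER_AREA)
            t+=np.abs(im-m).sum()/m.sum()
        return t
    r=minimize(cost,x0,method="Nelder-Mead",options=dict(initial_simplex=np.array([x0]*4)+np.array([[0,0,0],[6,0,0],[0,6,0],[0,0,.15]])))
    return r.x,r.fun
E
cat > look.py <<'E'
from h import *
cs={n:cams.camera(n) for n in("scene","top")}
def mask(n,o,near):
    L=[r for r in models.regions_of(n,o)]
    return min(L,key=lambda r:np.hypot(*(np.array(r["point"])-near)))["pixels"].astype(np.float32)
for o,ps,pt,d in(("block_center",(293,239),(308,285),(52,52,0,48)),("crate",(358,322),(399,196),(84,90,0,30)),("tin",(440,284),(342,118),(68,68,0,43,24)),("weight",(427,251),(296,128),(32,32,0,30,24)),("matches",(314,198),(232,273),(36,52,0,15))):
    v={"scene":mask("scene",o,ps),"top":mask("top",o,pt)}
    g=onz(cs["top"],pt,d[3])
    for k in(["scene","top"],["scene"],["top"]):
        for y0 in ((1.57,) if o=="crate" else (0.2,-.5)):
            x,f=fit([(cs[n],v[n]) for n in k],[g[0],g[1],y0],*d)
            print(o,k,np.round(x,3),round(f,3))
t=cs["top"]
for nm,uv,z in(("footL",(352.5,224),0),("footR",(352,172.5),0),("topR",(206,172.5),55),("topL",(207.5,225.5),55),("lipR",(282,172.5),26),("lipL",(284,225),26)): print(nm,np.round(onz(t,uv,z),1))
E
python3 look.py
```

```text
block_center ['scene', 'top'] [ 4.13957e+02  3.72149e+02 -3.59000e-01] 0.189
block_center ['scene', 'top'] [ 4.13568e+02  3.72260e+02 -3.43000e-01] 0.193
block_center ['scene'] [ 4.12962e+02  3.74000e+02 -2.92000e-01] 0.089
block_center ['scene'] [ 4.12871e+02  3.72282e+02 -3.28000e-01] 0.082
block_center ['top'] [ 4.14214e+02  3.71957e+02 -3.66000e-01] 0.101
block_center ['top'] [ 4.14366e+02  3.71706e+02 -3.57000e-01] 0.102
crate ['scene', 'top'] [571.911 199.036   1.671] 0.076
crate ['scene'] [571.494 199.288   1.674] 0.032
crate ['top'] [572.632 198.706   1.661] 0.037
tin ['scene', 'top'] [7.13800e+02 3.06525e+02 9.40000e-02] 0.117
tin ['scene', 'top'] [ 7.13862e+02  3.06622e+02 -4.10000e-01] 0.116
tin ['scene'] [7.12834e+02 3.07161e+02 2.62000e-01] 0.068
tin ['scene'] [ 7.13135e+02  3.07038e+02 -5.97000e-01] 0.068
tin ['top'] [7.14405e+02 3.06469e+02 1.02000e-01] 0.042
tin ['top'] [ 7.14468e+02  3.06503e+02 -4.47000e-01] 0.042
weight ['scene', 'top'] [6.99073e+02 3.92031e+02 1.50000e-01] 0.525
weight ['scene', 'top'] [ 6.99122e+02  3.91944e+02 -5.96000e-01] 0.529
weight ['scene'] [6.98136e+02 3.88274e+02 2.55000e-01] 0.328
weight ['scene'] [ 6.98646e+02  3.89680e+02 -5.16000e-01] 0.325
weight ['top'] [6.98057e+02 3.91820e+02 1.09000e-01] 0.193
weight ['top'] [ 6.97963e+02  3.91518e+02 -5.01000e-01] 0.195
matches ['scene', 'top'] [431.041 506.709   1.133] 0.177
matches ['scene', 'top'] [431.116 506.618  -2.013] 0.177
matches ['scene'] [431.67  506.721   1.128] 0.11
matches ['scene'] [431.199 506.464  -2.07 ] 0.112
matches ['top'] [431.589 506.778   1.164] 0.07
matches ['top'] [431.639 506.596  -1.99 ] 0.068
footL [524.1 284.1   0. ]
footR [621.  283.1   0. ]
topR [613.5 544.2  55. ]
topL [519.2 541.3  55. ]
lipR [617.5 412.   26. ]
lipL [521.3 409.3  26. ]
```

```bash
python3 -m pendant '[[[-4.5,-0.8,1,-0.078],[-9,-1.6,3,-0.078],[-13.5,-2.4,6,-0.078],[-18,-3.2,8,-0.078],[-22.1,-3.9,10,-0.078]]]' 1 40
python3 - <<'E'
from h import *
s=manip.read_state(); print(s["clock"],s["eef_pos"],s["eef_rot"],s["wrist_force"])
x0,y0,yw=572.5,283.6,1.595
a=.21
def W(s,y,h):
    X=s*np.cos(a)-h*np.sin(a); Z=s*np.sin(a)+h*np.cos(a)
    return [x0+X*np.cos(yw)-y*np.sin(yw), y0+X*np.sin(yw)+y*np.cos(yw),Z]
for n in("top","scene"):
    c=cams.camera(n); f=cv2.resize(c["frame"][:,:,::-1],None,fx=4,fy=4,interpolation=cv2.INTER_CUBIC).copy()
    def ln(A,B,col): 
        p=proj(c,[A,B]); p=np.round((p+.5)*4).astype(int); cv2.line(f,tuple(p[0].tolist()),tuple(p[1].tolist()),col,1)
    for sg in(1,-1):
        ln(W(0,49*sg,0),W(265,49*sg,0),(0,0,255)); ln(W(0,49*sg,14),W(265,49*sg,14),(0,255,0))
    ln(W(0,49,0),W(0,-49,0),(0,0,255)); ln(W(265,49,0),W(265,-49,0),(0,0,255))
    for d,h in((130,6),(96,0)): ln(W(d,49,h),W(d,-49,h),(255,0,0))
    ln(W(217,49,8),W(217,-49,8),(255,0,0))
    b=(155,195,250,395) if n=="top" else (170,320,310,415)
    g=f[b[0]*4:b[1]*4,b[2]*4:b[3]*4] if 0 else (f[150*4:250*4,195*4:395*4] if n=="top" else f[170*4:320*4,310*4:430*4])
    cv2.imwrite(f"pics/ov_{n}.png",g)
E
```

```text
clock: 1.9
eef_pos: [414.6, 371.5, 113.0]
eef_rot: [3.141, 0.0, 2.79]
wrist_force: [1.0, 0.1, 0.1]
finger_gap: 94.1
1.9 [414.62055696 371.54616438 113.04075133] [3.14131295e+00 2.01454494e-04 2.79004261e+00] [1.02612983 0.11341207 0.12836263]
```

View pics/ov_top.png

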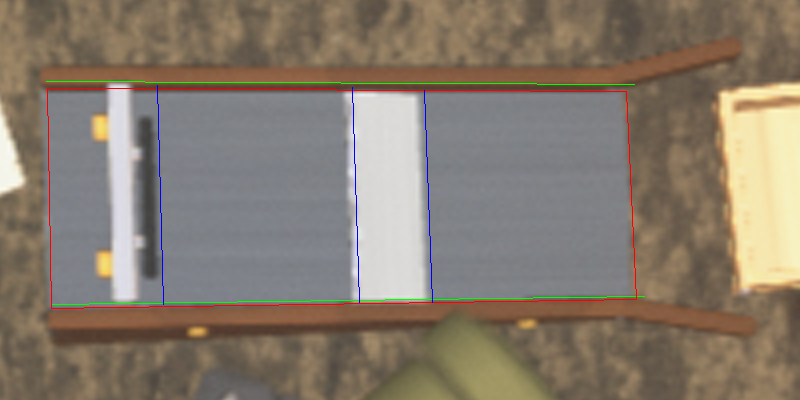

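View pics/ov_scene.png

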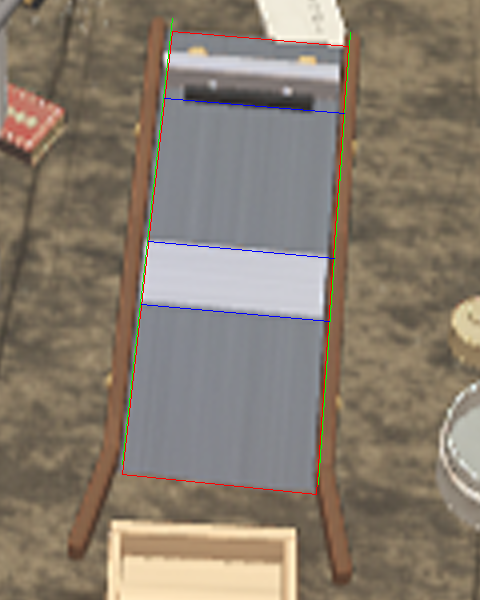

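The overlay fits the ramp, with the foot at about (572,284) and yaw about 1.59. The lip and bumper appear about 2–3 mm further up than the middle setting. Next I'll descend on the block and grip it high.

```bash
python3 -m pendant '[[[0,0,2.5,0],[0,0,5,0],[0,0,6.5,0],[0,0,7.5,0],[0,0,7.5,0]]]' 1 40
python3 - <<'E'
from h import *
c=cams.camera("scene"); g=c["frame"][180:300,230:360,::-1]; cv2.imwrite("pics/grasp.png",cv2.resize(g,None,fx=4,fy=4,interpolation=2))
E
```

```text
clock: 2.5
eef_pos: [412.9, 372.8, 38.0]
eef_rot: [-3.14, -0.001, 2.79]
wrist_force: [-0.4, -0.0, 0.4]
finger_gap: 94.1
```

View pics/grasp.png

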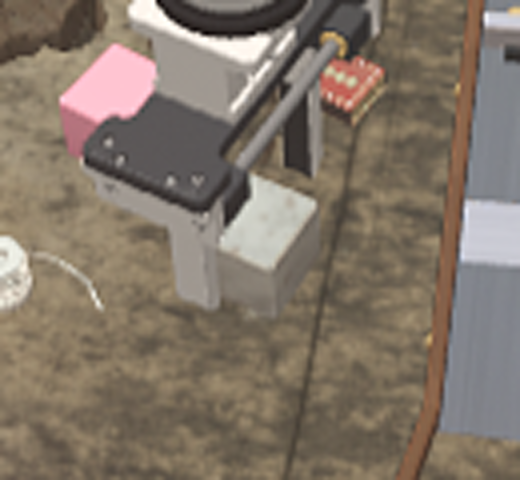

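```bash
python3 - <<'E'
from h import *
c=cams.camera("scene")
u=np.array([np.cos(1.219),np.sin(1.219)]); p=np.array([412.9,372.8])
for k in(-47,-59,47):
    q=p+u*k; print(k,q,(proj(c,[[*q,30]])-[230,180])*4)
print((proj(c,box(413.8,372.2,-.35,52,52,48,48))[:4]-[230,180])*4)
E
```

```text
-47 [396.70452034 328.67850367] [[207.15953773 295.86981356]]
-59 [392.56950425 317.41344078] [[194.97212614 312.52358391]]
47 [429.09547966 416.92149633] [[298.06231776 171.65360798]]
[[321.70315458 196.03188784]
 [271.67779929 266.07837639]
 [184.3438717  228.22344033]
 [235.78630257 160.0103323 ]]
```

The projected finger and block positions agree with the picture (fingertips at crop (207,296) and (298,172)), so the block is centred between the jaws. Closing.

```bash
python3 -m pendant '[[[0,0,0,0],[0,0,0,0],[0,0,0,0],[0,0,0,0],[0,0,0,0]]]' -1 40; python3 -m pendant '[[[0,0,0,0],[0,0,-0.5,0],[0,0,-2,0],[0,0,-4,0],[0,0,-6,0]]]'
```

```text
clock: 3.1
eef_pos: [413.4, 372.7, 38.8]
eef_rot: [3.142, 0.0, 2.79]
wrist_force: [-0.2, 0.4, 0.4]
finger_gap: 57.5
clock: 3.6
eef_pos: [413.3, 372.7, 100.2]
eef_rot: [3.142, -0.0, 2.79]
wrist_force: [0.1, 1.0, -4.4]
finger_gap: 52.0
```

```bash
python3 - <<'E'
from h import *
o=[]
for n in("scene","top"):
    c=cams.camera(n); p=proj(c,[[413,372.7,75]])[0].astype(int); g=c["frame"][p[1]-50:p[1]+50,p[0]-50:p[0]+50,::-1]; o.append(cv2.resize(g,(400,400),interpolation=2))
cv2.imwrite("pics/held.png",np.hstack(o))
E
```

```text
(no output)
```

View pics/held.png

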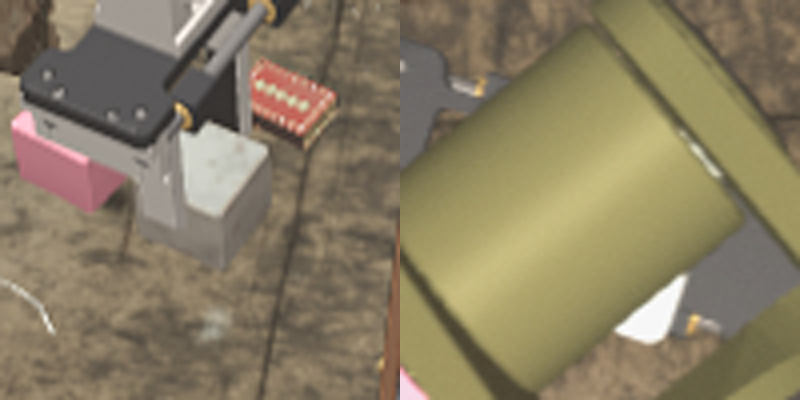

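```bash
python3 - <<'E'
from h import *
c=cams.camera("scene"); p0=proj(c,[[413,372.7,75]])[0].astype(int)-50
for z in(57,60,63,66,69):
    print(z,np.round((proj(c,box(413.3,372.7,2.79-np.pi,52,52,z,z+48))-p0)*4)[[0,1,2,4,5]].tolist())
E
```

```text
57 [[272.0, 208.0], [222.0, 278.0], [134.0, 240.0], [270.0, 148.0], [218.0, 218.0]]
60 [[272.0, 205.0], [222.0, 275.0], [134.0, 237.0], [270.0, 144.0], [217.0, 215.0]]
63 [[272.0, 201.0], [221.0, 271.0], [133.0, 233.0], [270.0, 140.0], [217.0, 211.0]]
66 [[272.0, 197.0], [221.0, 267.0], [133.0, 229.0], [270.0, 136.0], [217.0, 207.0]]
69 [[272.0, 193.0], [221.0, 264.0], [133.0, 226.0], [269.0, 132.0], [217.0, 203.0]]
```

```bash
python3 -m pendant '[[[-2,-1,-1,-0.05],[-5,-2.6,-1,-0.15],[-9,-4.7,-1,-0.25],[-13,-6.8,-1,-0.35],[-16.5,-8.6,-1,-0.45]]]'; python3 -m pendant '[[[-2.2,-0.5,0,0],[-3,-0.4,0,0],[-3,-0.4,0,0],[-3,-0.4,0,0]]]'
```

```text
clock: 4.25
eef_pos: [539.3, 233.3, 107.6]
eef_rot: [-3.141, -0.001, -3.04]
wrist_force: [1.0, 0.3, -4.7]
finger_gap: 52.0
clock: 4.65
eef_pos: [567.8, 234.7, 108.0]
eef_rot: [-3.141, -0.001, -3.043]
wrist_force: [0.3, -1.0, -4.4]
finger_gap: 52.2
```

```bash
python3 -m pendant '[[[0,-1.5,0,0],[-0.06,-3,0,0],[-0.06,-3.6,0,0],[-0.06,-3.6,2,0],[-0.06,-3.6,4,0]]]'; python3 - <<'E'
from h import *
s=manip.read_state(); print(s["eef_pos"],s["eef_rot"])
c=cams.camera("scene"); g=c["frame"][250:370,290:430,::-1]; cv2.imwrite("pics/over.png",cv2.resize(g,None,fx=5,fy=5,interpolation=2))
E
```

```text
clock: 5.15
eef_pos: [573.3, 197.7, 68.9]
eef_rot: [3.141, 0.002, -3.044]
wrist_force: [-0.1, -0.8, -4.5]
finger_gap: 52.0
[573.30512219 197.69036014  68.92546856] [ 3.14126692e+00  1.57044741e-03 -3.04428030e+00]
```

View pics/over.png

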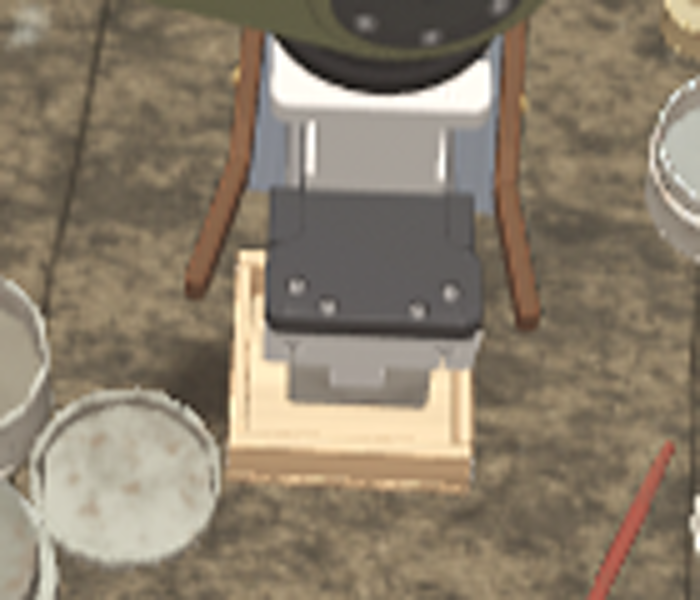

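```bash
python3 -m pendant '[[[-0.05,0.05,1,0],[-0.05,0.1,1.6,0],[-0.05,0.1,1.8,0],[-0.05,0.1,1.9,0],[-0.05,0.1,2.0,0]]]';python3 -m pendant '[[[0,0,0.1,0],[0,0,0.2,0]]]'
```

```text
clock: 5.7
eef_pos: [573.6, 199.5, 49.2]
eef_rot: [3.141, 0.001, -3.043]
wrist_force: [0.2, 0.0, -4.2]
finger_gap: 52.2
clock: 5.9
eef_pos: [573.5, 199.5, 46.9]
eef_rot: [3.142, 0.0, -3.043]
wrist_force: [0.2, 0.1, -4.0]
finger_gap: 51.9
```

```bash
python3 -m pendant '[[[0.05,0,0.1,0],[0.1,0,0.2,0]]]';python3 -m pendant '[[[0,0,0.05,0],[0,0,0.1,0]]]'
```

```text
clock: 6.1
eef_pos: [572.4, 199.3, 44.7]
eef_rot: [-3.142, 0.0, -3.043]
wrist_force: [0.2, 0.2, -5.1]
finger_gap: 51.6
clock: 6.3
eef_pos: [572.4, 199.3, 43.8]
eef_rot: [3.142, -0.0, -3.043]
wrist_force: [-2.2, -1.1, 1.1]
finger_gap: 52.1
```

```bash
python3 -m pendant '[[[0,0,0,0],[0,0,0,0],[0,0,0,0],[0,0,0,0]]]' 0.6;python3 -m pendant '[[[0,0,-1,0],[0,0,-3,0],[0,0,-6,0],[0,0,-9,0]]]'
```

```text
clock: 6.7
eef_pos: [572.5, 199.3, 43.9]
eef_rot: [3.142, 0.0, -3.043]
wrist_force: [0.2, 0.1, 0.1]
finger_gap: 74.7
clock: 7.1
eef_pos: [572.3, 199.3, 135.4]
eef_rot: [-3.142, -0.0, -3.043]
wrist_force: [-0.5, -0.1, -0.5]
finger_gap: 75.1
```

```bash
python3 -m pendant '[[[0.1,-1.6,0,0.15],[0.2,-3.1,0,0.3],[0.3,-4.7,0,0.45],[0.4,-6.2,0,0.6],[0.5,-7.7,0,0.75]]]' -0.35;python3 -m pendant '[[[0,0,0,0.15],[0,0,0,0.3],[0,0,0,0.45],[0,0,0,0.6],[0,0,0,0.75]]]';python3 -m pendant '[[[0,0,0,0.15],[0,0,0,0.15]]]'; python3 look.py | grep -E "crate|block"
python3 - <<'E'
from h import *
o=[]
for n,b in(("scene",(240,280)),("top",(120,320))):
    c=cams.camera(n); g=c["frame"][b[0]:b[0]+150,b[1]:b[1]+150,::-1]; o.append(cv2.resize(g,(400,400),interpolation=2))
cv2.imwrite("pics/placed.png",np.hstack(o))
E
```

```text
clock: 7.6
eef_pos: [575.0, 121.6, 134.6]
eef_rot: [3.141, 0.001, 2.484]
wrist_force: [-0.2, -0.6, -0.7]
finger_gap: 38.5
clock: 8.1
eef_pos: [575.1, 122.2, 134.6]
eef_rot: [3.141, -0.0, 1.734]
wrist_force: [-0.6, -0.2, -1.1]
finger_gap: 30.4
clock: 8.3
eef_pos: [575.1, 122.2, 134.5]
eef_rot: [3.141, -0.0, 1.587]
wrist_force: [-0.8, -0.3, -0.5]
finger_gap: 30.7
block_center ['scene', 'top'] [4.19903e+02 3.67031e+02 2.09000e-01] 3.805
block_center ['scene', 'top'] [3.99826e+02 3.72346e+02 2.59000e-01] 3.812
block_center ['scene'] [ 1.087011e+03  1.903721e+03 -1.039000e+00] 1.0
block_center ['scene'] [-9.415550e+02  1.391934e+03  1.237000e+00] 1.0
block_center ['top'] [4.19416e+02 3.68601e+02 3.71000e-01] 1.964
block_center ['top'] [424.482 359.8    -0.613] 1.961
crate ['scene', 'top'] [572.617 199.624   1.65 ] 2.707
crate ['scene'] [571.32  198.778   1.688] 1.913
crate ['top'] [573.088 200.076   1.65 ] 0.786Traceback (most recent call last):
  File "look.py", line 7, in <module>
    v={"scene":mask("scene",o,ps),"top":mask("top",o,pt)}
               ~~~~^^^^^^^^^^^^^^
  File "look.py", line 5, in mask
    return min(L,key=lambda r:np.hypot(*(np.array(r["point"])-near)))["pixels"].astype(np.float32)
           ~~~^^^^^^^^^^^^^^^^^^^^^^^^^^^^^^^^^^^^^^^^^^^^^^^^^^^^^^^
ValueError: min() iterable argument is empty
```

View pics/placed.png

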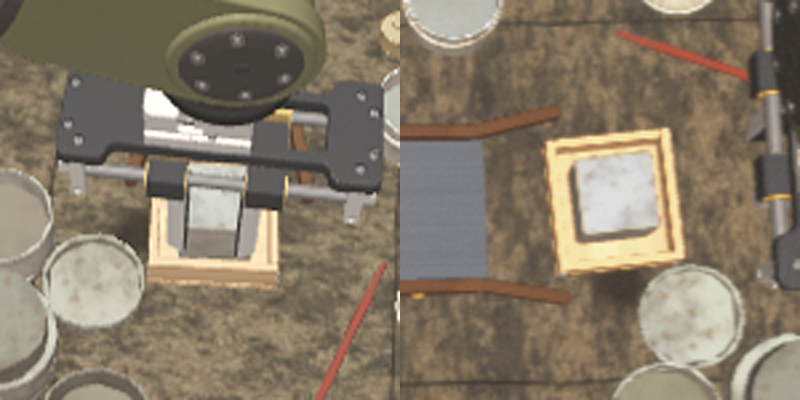

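```bash
python3 -m pendant '[[[0,0,4,0],[0,0,8,0],[0,0,10.5,0],[0,0,11.6,0],[0,0,11.6,0]]]'; python3 -m pendant '[[[0.5,0,0,0],[1,0,0,0],[1.4,0,0,0],[1.6,0,0,0],[1.7,0,0,0]]]'; python3 - <<'E'
from h import *
o=[]
for n,b in(("scene",(240,280)),("top",(120,320))):
    c=cams.camera(n); g=c["frame"][b[0]:b[0]+150,b[1]:b[1]+150,::-1]; o.append(cv2.resize(g,(400,400),interpolation=2))
cv2.imwrite("pics/behind.png",np.hstack(o))
E
```

```text
clock: 9.25
eef_pos: [574.5, 122.1, 16.8]
eef_rot: [-3.14, 0.0, 1.59]
wrist_force: [-1.0, -0.4, -0.3]
finger_gap: 30.7
clock: 9.75
eef_pos: [574.7, 139.6, 18.1]
eef_rot: [3.141, -0.0, 1.59]
wrist_force: [0.3, -0.6, -0.1]
finger_gap: 30.5
```

View pics/behind.png

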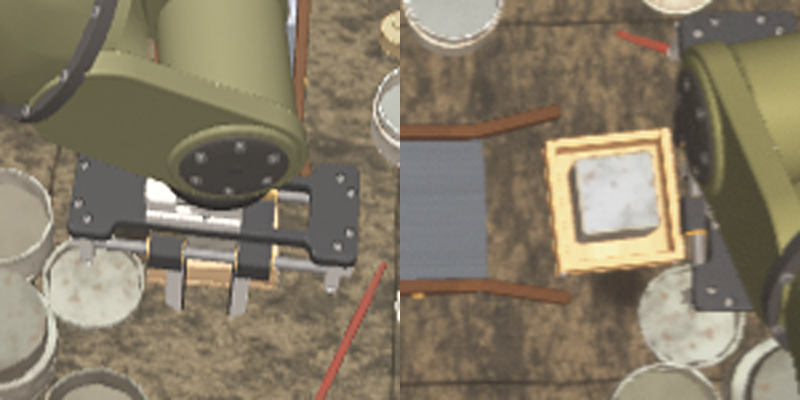

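```bash
python3 -m pendant '[[[0.2,0,0,0],[0.4,0,0,0],[0.6,0,0,0],[0.8,0,0,0],[1,0,0,0]]]'; python3 -m pendant '[[[0.2,0,0,0],[0.4,0,0,0],[0.6,0,0,0],[0.8,0,0,0],[1,0,0,0]]]'; python3 -m pendant '[[[0.2,0,0,0],[0.4,0,0,0],[0.6,0,0,0],[0.8,0,0,0],[1,0,0,0]]]'
```

```text
clock: 10.35
eef_pos: [574.3, 149.1, 17.7]
eef_rot: [-3.141, 0.0, 1.59]
wrist_force: [-1.0, -3.3, 1.5]
finger_gap: 30.4
clock: 10.85
eef_pos: [574.3, 159.4, 17.7]
eef_rot: [3.141, -0.0, 1.59]
wrist_force: [0.2, -3.2, 0.1]
finger_gap: 30.6
clock: 11.35
eef_pos: [574.0, 169.4, 17.7]
eef_rot: [-3.142, 0.0, 1.59]
wrist_force: [-0.4, -2.5, -0.5]
finger_gap: 30.4
```

```bash
python3 -m pendant '[[[0.2,0,0,0],[0.4,0,0,0],[0.6,0,0,0],[0.8,0,0,0],[1,0,0,0]]]'; python3 -m pendant '[[[0.2,0,0,0],[0.4,0,0,0],[0.6,0,0,0],[0.8,0,0,0],[1,0,0,0]]]'; python3 -m pendant '[[[0.2,0,0,0],[0.4,0,0,0],[0.6,0,0,0],[0.8,0,0,0],[1,0,0,0]]]';  python3 - <<'E'
from h import *
o=[]
for n,b in(("scene",(220,280)),("top",(120,270))):
    c=cams.camera(n); g=c["frame"][b[0]:b[0]+150,b[1]:b[1]+150,::-1]; o.append(cv2.resize(g,(400,400),interpolation=2))
cv2.imwrite("pics/push1.png",np.hstack(o))
E
```

```text
clock: 11.85
eef_pos: [573.9, 179.3, 17.7]
eef_rot: [-3.142, 0.0, 1.59]
wrist_force: [0.2, -3.9, -1.1]
finger_gap: 30.6
clock: 12.35
eef_pos: [573.7, 189.4, 17.7]
eef_rot: [-3.142, 0.0, 1.59]
wrist_force: [0.7, -2.9, -0.1]
finger_gap: 30.6
clock: 12.85
eef_pos: [573.5, 199.3, 17.7]
eef_rot: [-3.142, 0.0, 1.59]
wrist_force: [0.1, -3.1, -0.3]
finger_gap: 30.4
```

View pics/push1.png

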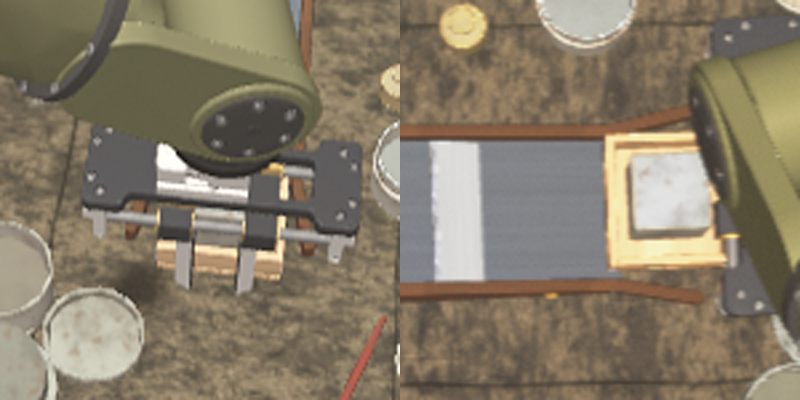

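```bash
python3 -m pendant '[[[0.2,-0.02,0,0],[0.4,-0.04,0,0],[0.6,-0.06,0,0],[0.8,-0.08,0,0],[1,-0.1,0,0]]]'; python3 -m pendant '[[[0.2,-0.02,0,0],[0.4,-0.04,0,0],[0.6,-0.06,0,0],[0.8,-0.08,0,0],[1,-0.1,0,0]]]'; python3 -m pendant '[[[0.2,-0.02,0,0],[0.4,-0.04,0,0],[0.6,-0.06,0,0],[0.8,-0.08,0,0],[1,-0.1,0,0]]]';  python3 - <<'E'
from h import *
o=[]
for n,b in(("scene",(210,280)),("top",(120,250))):
    c=cams.camera(n); g=c["frame"][b[0]:b[0]+150,b[1]:b[1]+150,::-1]; o.append(cv2.resize(g,(400,400),interpolation=2))
cv2.imwrite("pics/push2.png",np.hstack(o))
E
```

```text
clock: 13.45
eef_pos: [572.3, 209.3, 17.7]
eef_rot: [-3.142, 0.0, 1.59]
wrist_force: [-0.5, -3.6, -0.6]
finger_gap: 30.8
clock: 13.95
eef_pos: [571.1, 219.3, 17.7]
eef_rot: [-3.142, 0.0, 1.59]
wrist_force: [0.5, -3.1, -0.8]
finger_gap: 30.6
clock: 14.45
eef_pos: [569.8, 229.3, 17.7]
eef_rot: [-3.141, 0.0, 1.59]
wrist_force: [-0.2, -2.5, -0.9]
finger_gap: 30.8
```

View pics/push2.png

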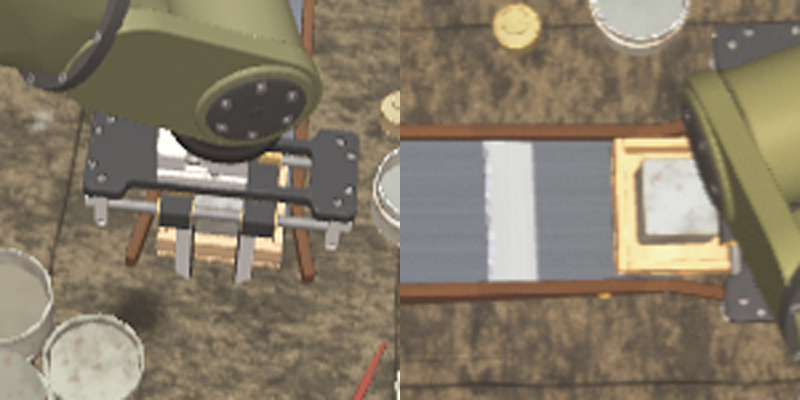

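```bash
python3 -m pendant '[[[0.2,0,0,0],[0.4,0,0,0],[0.6,0,0,0],[0.8,0,0,0],[1,0,0,0]]]'; python3 -m pendant '[[[0.2,0,0,0],[0.4,0,0,0],[0.6,0,0,0],[0.8,0,0,0],[1,0,0,0]]]'; python3 -m pendant '[[[0.2,0,0,0],[0.4,0,0,0],[0.6,0,0,0],[0.8,0,0,0],[1,0,0,0]]]'; python3 -m pendant '[[[0.2,0,0,0],[0.4,0,-0.05,0],[0.6,0,-0.1,0],[0.8,0,-0.15,0],[1,0,-0.2,0]]]'; python3 - <<'E'
from h import *
o=[]
for n,b in(("scene",(200,280)),("top",(120,230))):
    c=cams.camera(n); g=c["frame"][b[0]:b[0]+150,b[1]:b[1]+150,::-1]; o.append(cv2.resize(g,(400,400),interpolation=2))
cv2.imwrite("pics/push3.png",np.hstack(o))
E
```

```text
clock: 15.05
eef_pos: [569.7, 239.3, 17.7]
eef_rot: [3.142, 0.0, 1.59]
wrist_force: [0.0, -2.4, -2.1]
finger_gap: 30.2
clock: 15.55
eef_pos: [569.5, 249.3, 17.7]
eef_rot: [-3.141, 0.0, 1.59]
wrist_force: [0.4, -3.0, -1.9]
finger_gap: 30.4
clock: 16.05
eef_pos: [569.3, 259.3, 17.7]
eef_rot: [-3.142, 0.0, 1.59]
wrist_force: [-0.3, -3.4, -1.6]
finger_gap: 30.8
clock: 16.55
eef_pos: [569.2, 269.3, 19.8]
eef_rot: [3.142, -0.0, 1.59]
wrist_force: [0.3, -1.8, -1.3]
finger_gap: 30.7
```

View pics/push3.png

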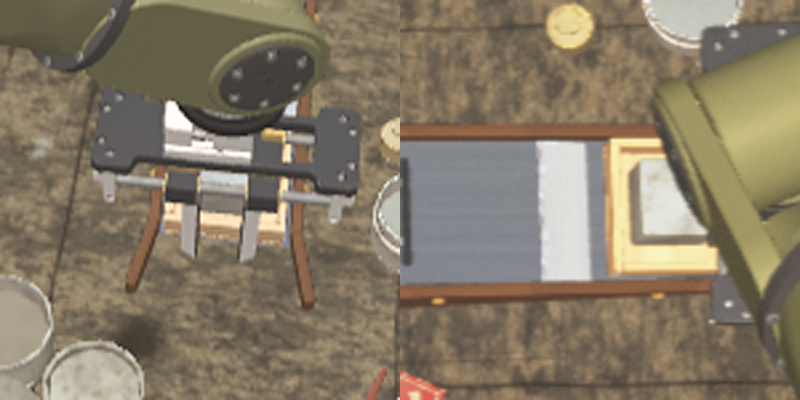

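```bash
for i in 1; do python3 -m pendant '[[[0.2,0,-0.05,0],[0.4,0,-0.09,0],[0.6,0,-0.14,0],[0.8,0,-0.18,0],[1,0,-0.23,0]]]'; python3 -m pendant '[[[0.2,0,-0.05,0],[0.4,0,-0.09,0],[0.6,0,-0.14,0],[0.8,0,-0.18,0],[1,0,-0.23,0]]]'; done; python3 - <<'E'
from h import *
o=[]
for n,b in(("scene",(190,280)),("top",(120,200))):
    c=cams.camera(n); g=c["frame"][b[0]:b[0]+150,b[1]:b[1]+150,::-1]; o.append(cv2.resize(g,(400,400),interpolation=2))
cv2.imwrite("pics/push4.png",np.hstack(o))
E
```

```text
clock: 17.15
eef_pos: [568.9, 279.3, 22.0]
eef_rot: [-3.142, 0.0, 1.59]
wrist_force: [-0.3, -3.2, -1.6]
finger_gap: 30.7
clock: 17.65
eef_pos: [568.8, 289.2, 24.3]
eef_rot: [-3.141, 0.0, 1.59]
wrist_force: [-0.5, -3.5, -1.5]
finger_gap: 30.3
```

View pics/push4.png

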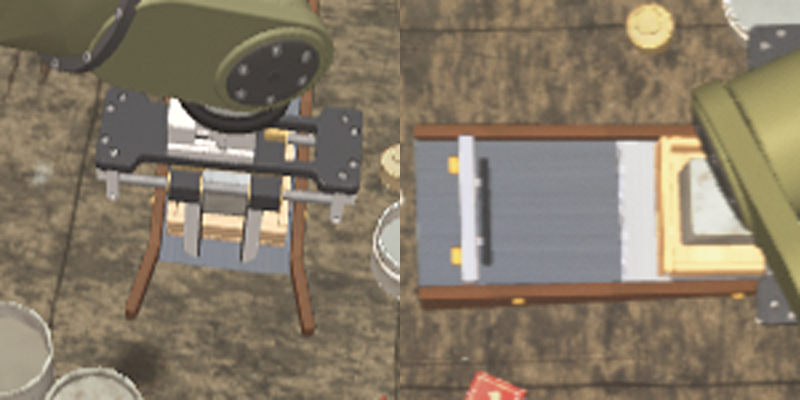

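```bash
for i in 1; do python3 -m pendant '[[[0.2,0,-0.04,0],[0.4,0,-0.08,0],[0.6,0,-0.13,0],[0.8,0,-0.17,0],[1,0,-0.21,0]]]'; python3 -m pendant '[[[0.2,0,-0.04,0],[0.4,0,-0.08,0],[0.6,0,-0.13,0],[0.8,0,-0.17,0],[1,0,-0.21,0]]]';  python3 -m pendant '[[[0.2,0,-0.04,0],[0.4,0,-0.08,0],[0.6,0,-0.13,0],[0.8,0,-0.17,0],[1,0,-0.21,0]]]'; done; python3 - <<'E'
from h import *
o=[]
for n,b in(("scene",(180,280)),("top",(120,200))):
    c=cams.camera(n); g=c["frame"][b[0]:b[0]+150,b[1]:b[1]+150,::-1]; o.append(cv2.resize(g,(400,400),interpolation=2))
cv2.imwrite("pics/push5.png",np.hstack(o))
E
```

```text
clock: 18.25
eef_pos: [568.6, 299.3, 26.5]
eef_rot: [3.141, -0.0, 1.59]
wrist_force: [1.1, -3.3, -1.7]
finger_gap: 30.3
clock: 18.75
eef_pos: [568.4, 309.3, 28.6]
eef_rot: [3.142, -0.0, 1.59]
wrist_force: [0.6, -2.7, -1.0]
finger_gap: 30.3
clock: 19.25
eef_pos: [568.2, 319.3, 30.7]
eef_rot: [3.142, 0.0, 1.59]
wrist_force: [0.3, -3.1, -2.2]
finger_gap: 30.6
```

View pics/push5.png

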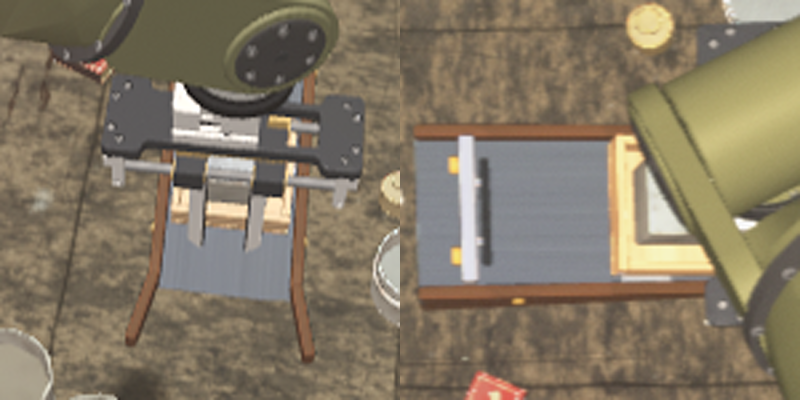

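```bash
for i in 1; do python3 -m pendant '[[[0.2,0,-0.04,0],[0.4,0,-0.08,0],[0.6,0,-0.13,0],[0.8,0,-0.17,0],[1,0,-0.21,0]]]'; python3 -m pendant '[[[0.2,0,-0.04,0],[0.4,0,-0.08,0],[0.6,0,-0.13,0],[0.8,0,-0.17,0],[1,0,-0.21,0]]]';  python3 -m pendant '[[[0.2,0,-0.04,0],[0.4,0,-0.08,0],[0.6,0,-0.13,0],[0.8,0,-0.17,0],[1,0,-0.21,0]]]'; done; python3 - <<'E'
from h import *
o=[]
for n,b in(("scene",(170,280)),("top",(120,200))):
    c=cams.camera(n); g=c["frame"][b[0]:b[0]+150,b[1]:b[1]+150,::-1]; o.append(cv2.resize(g,(400,400),interpolation=2))
cv2.imwrite("pics/push6.png",np.hstack(o))
E
```

```text
clock: 19.85
eef_pos: [568.0, 329.3, 32.8]
eef_rot: [-3.142, 0.0, 1.59]
wrist_force: [-0.6, -3.4, -1.9]
finger_gap: 30.2
clock: 20.35
eef_pos: [567.8, 339.2, 34.9]
eef_rot: [-3.142, 0.0, 1.59]
wrist_force: [0.4, -3.2, -1.0]
finger_gap: 30.4
clock: 20.85
eef_pos: [567.7, 349.2, 37.1]
eef_rot: [3.141, 0.0, 1.59]
wrist_force: [-0.4, -5.6, -0.5]
finger_gap: 30.5
```

View pics/push6.png

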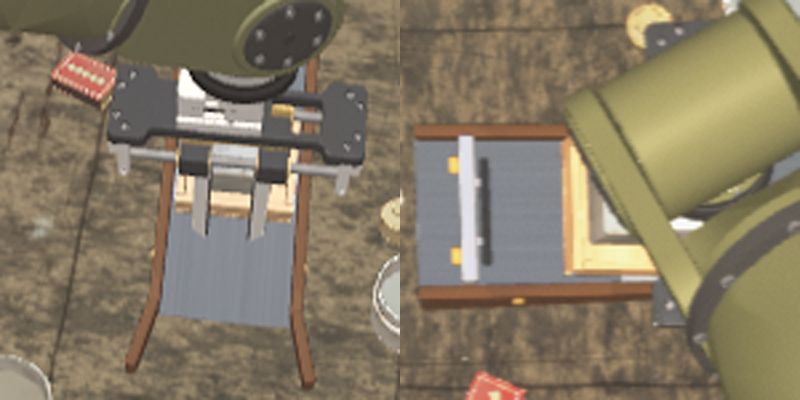

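```bash
for i in 1; do python3 -m pendant '[[[0.2,0,-0.04,0],[0.4,0,-0.08,0],[0.6,0,-0.11,0],[0.8,0,-0.15,0],[1,0,-0.19,0]]]'; python3 -m pendant '[[[0.2,0,-0.04,0],[0.4,0,-0.08,0],[0.6,0,-0.11,0],[0.8,0,-0.15,0],[1,0,-0.19,0]]]';  python3 -m pendant '[[[0.15,0,-0.03,0],[0.3,0,-0.06,0],[0.45,0,-0.09,0],[0.6,0,-0.12,0],[0.75,0,-0.15,0]]]'; done; python3 - <<'E'
from h import *
o=[]
for n,b in(("scene",(160,280)),("top",(120,180))):
    c=cams.camera(n); g=c["frame"][b[0]:b[0]+150,b[1]:b[1]+150,::-1]; o.append(cv2.resize(g,(400,400),interpolation=2))
cv2.imwrite("pics/push7.png",np.hstack(o))
E
```

```text
clock: 21.45
eef_pos: [567.8, 358.7, 39.2]
eef_rot: [3.141, 0.001, 1.59]
wrist_force: [-0.1, -8.6, 4.6]
finger_gap: 30.6
clock: 21.95
eef_pos: [568.3, 367.9, 42.2]
eef_rot: [3.14, 0.001, 1.589]
wrist_force: [-0.1, -14.8, 11.9]
finger_gap: 30.9
clock: 22.45
eef_pos: [567.1, 376.7, 42.2]
eef_rot: [-3.142, 0.0, 1.59]
wrist_force: [0.6, -4.5, 2.2]
finger_gap: 30.3
```

View pics/push7.png

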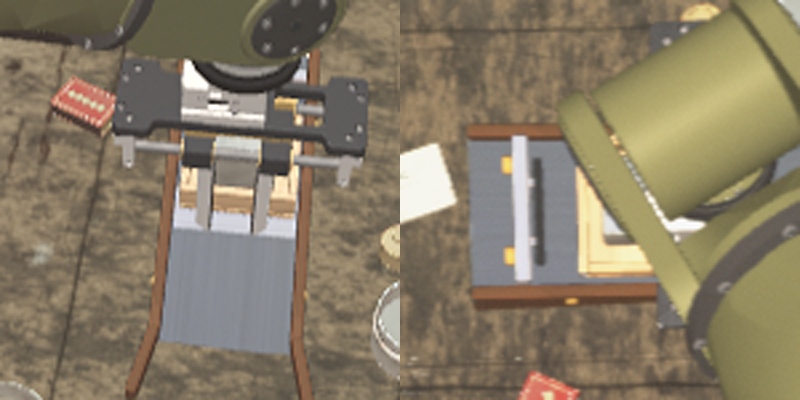

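```bash
python3 -m pendant '[[[0.1,0,-0.02,0],[0.2,0,-0.04,0],[0.3,0,-0.06,0]]]';  python3 -m pendant '[[[0.1,0,-0.02,0],[0.2,0,-0.04,0],[0.3,0,-0.06,0]]]'; python3 -m pendant '[[[0.1,0,-0.02,0],[0.2,0,-0.04,0],[0.3,0,-0.06,0]]]'
```

```text
clock: 22.85
eef_pos: [566.9, 379.6, 42.6]
eef_rot: [-3.141, 0.0, 1.59]
wrist_force: [0.8, -3.1, 0.9]
finger_gap: 30.2
clock: 23.15
eef_pos: [566.8, 382.7, 43.1]
eef_rot: [-3.141, 0.0, 1.59]
wrist_force: [0.1, -3.2, -2.8]
finger_gap: 30.6
clock: 23.45
eef_pos: [566.9, 385.7, 43.9]
eef_rot: [-3.141, 0.0, 1.59]
wrist_force: [0.6, -2.4, -1.5]
finger_gap: 30.3
```

```bash
python3 -m pendant '[[[0.1,0,-0.02,0],[0.2,0,-0.04,0],[0.3,0,-0.06,0]]]';  python3 -m pendant '[[[0.1,0,-0.02,0],[0.2,0,-0.04,0]]]'; python3 - <<'E'
from h import *
o=[]
for n,b in(("scene",(160,290)),("top",(130,180))):
    c=cams.camera(n); g=c["frame"][b[0]:b[0]+120,b[1]:b[1]+120,::-1]; o.append(cv2.resize(g,(400,400),interpolation=2))
cv2.imwrite("pics/push8.png",np.hstack(o))
E
```

```text
clock: 23.75
eef_pos: [566.9, 388.7, 44.6]
eef_rot: [3.142, -0.0, 1.59]
wrist_force: [0.6, -3.3, -2.3]
finger_gap: 30.2
clock: 23.95
eef_pos: [566.8, 390.7, 45.0]
eef_rot: [3.142, 0.0, 1.59]
wrist_force: [-0.5, -2.0, -2.4]
finger_gap: 30.5
```

View pics/push8.png

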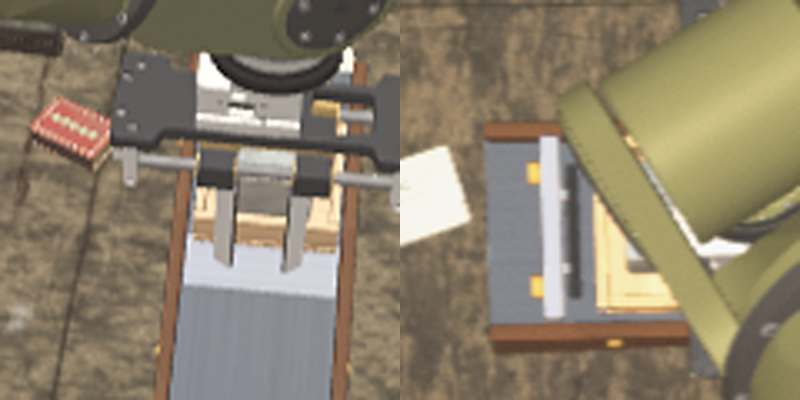

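```bash
python3 -m pendant '[[[0.1,0,-0.02,0],[0.2,0,-0.04,0]]]';  python3 -m pendant '[[[0.1,0,-0.02,0],[0.2,0,-0.04,0]]]'; python3 -m pendant '[[[0.05,0,-0.01,0],[0.1,0,-0.02,0]]]'; python3 -m pendant '[[[0.05,0,-0.01,0],[0.1,0,-0.02,0]]]'
```

```text
clock: 24.25
eef_pos: [566.8, 392.6, 45.4]
eef_rot: [-3.142, 0.0, 1.59]
wrist_force: [1.2, -2.9, -1.4]
finger_gap: 30.7
clock: 24.45
eef_pos: [566.8, 394.7, 45.8]
eef_rot: [-3.142, 0.0, 1.59]
wrist_force: [0.4, -2.3, -2.6]
finger_gap: 30.1
clock: 24.65
eef_pos: [566.8, 395.6, 46.1]
eef_rot: [3.141, -0.0, 1.59]
wrist_force: [0.4, -2.9, 0.5]
finger_gap: 30.4
clock: 24.85
eef_pos: [566.8, 396.6, 46.3]
eef_rot: [3.142, 0.0, 1.59]
wrist_force: [1.0, -3.7, -0.9]
finger_gap: 30.4
```

```bash
python3 -m pendant '[[[0.05,0,-0.01,0],[0.1,0,-0.02,0]]]'; python3 -m pendant '[[[0.05,0,-0.01,0],[0.1,0,-0.02,0]]]'; python3 - <<'E'
from h import *
o=[]
for n,b in(("scene",(160,290)),("top",(130,180))):
    c=cams.camera(n); g=c["frame"][b[0]:b[0]+120,b[1]:b[1]+120,::-1]; o.append(cv2.resize(g,(400,400),interpolation=2))
cv2.imwrite("pics/push9.png",np.hstack(o))
E
```

```text
clock: 25.05
eef_pos: [566.7, 397.7, 46.5]
eef_rot: [3.142, -0.0, 1.59]
wrist_force: [0.4, -2.5, -0.3]
finger_gap: 30.8
clock: 25.25
eef_pos: [566.7, 398.6, 46.7]
eef_rot: [-3.142, 0.0, 1.59]
wrist_force: [-0.3, -3.2, -1.3]
finger_gap: 30.5
```

View pics/push9.png

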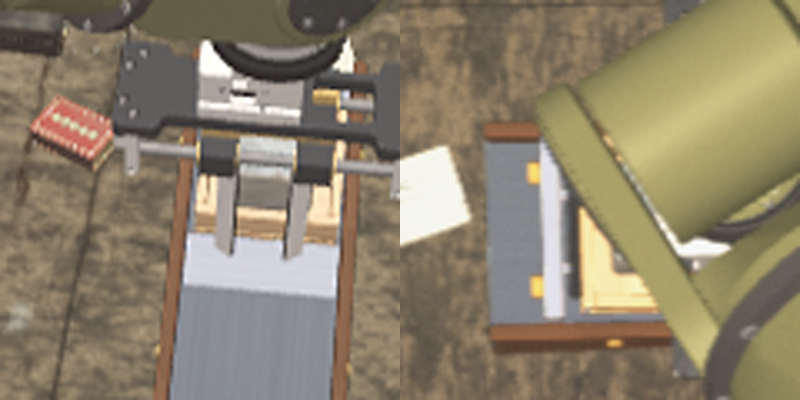

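```bash
python3 -m pendant '[[[0.05,0,-0.01,0],[0.1,0,-0.02,0]]]'; python3 -m pendant '[[[0.05,0,-0.01,0],[0.1,0,-0.02,0]]]'; python3 -m pendant '[[[0.05,0,-0.01,0]]]'; python3 -m pendant '[[[0.05,0,-0.01,0]]]'
```

```text
clock: 25.55
eef_pos: [566.8, 399.3, 46.8]
eef_rot: [-3.142, 0.0, 1.59]
wrist_force: [0.7, -6.8, -1.2]
finger_gap: 30.4
clock: 25.75
eef_pos: [566.8, 400.1, 46.9]
eef_rot: [-3.141, 0.001, 1.59]
wrist_force: [0.7, -6.8, -0.3]
finger_gap: 30.6
clock: 25.85
eef_pos: [566.8, 400.4, 47.0]
eef_rot: [-3.141, 0.001, 1.59]
wrist_force: [1.5, -8.0, -0.2]
finger_gap: 30.2
clock: 25.95
eef_pos: [566.9, 400.8, 47.1]
eef_rot: [-3.141, 0.001, 1.59]
wrist_force: [1.6, -8.4, -1.7]
finger_gap: 30.5
```

```bash
python3 - <<'E'
from h import *
o=[]
for n,b in(("scene",(180,320)),("top",(130,180))):
    c=cams.camera(n); w=80 if n=="scene" else 120; g=c["frame"][b[0]:b[0]+w,b[1]:b[1]+w,::-1]; o.append(cv2.resize(g,(400,400),interpolation=2))
cv2.imwrite("pics/push10.png",np.hstack(o))
E
```

```text
(no output)
```

View pics/push10.png

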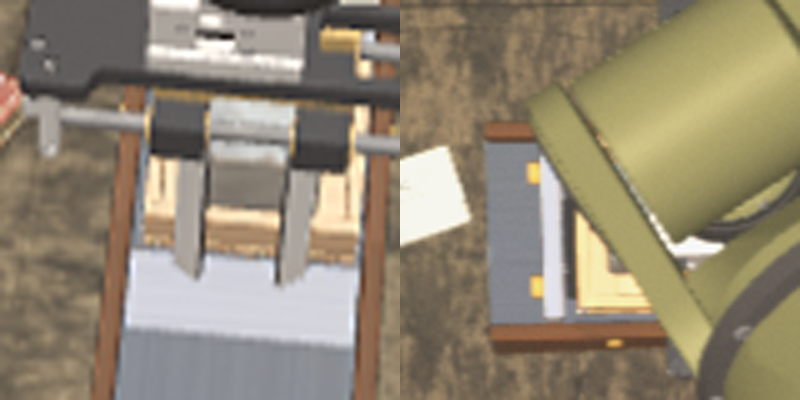

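```bash
python3 - <<'E'
from h import *
c=cams.camera("scene")
x0,y0,yw,a=572.5,283.6,1.59,.21
def W(s,y,h):
    X=s*np.cos(a)-h*np.sin(a); Z=s*np.sin(a)+h*np.cos(a)
    return [x0+X*np.cos(yw)-y*np.sin(yw), y0+X*np.sin(yw)+y*np.cos(yw),Z]
P=lambda s,y,h:np.round((proj(c,[W(s,y,h)])[0]-[320,180])*5).tolist()
for s in(128,131,134,137):
  print("lip edge",s,P(s,45,6),P(s,-45,6),"toe",P(s-34,45,0),P(s-34,-45,0))
  print("  dropped rear s: rim",P(s,45,30),P(s,-45,30),"bot",P(s,45,0),"| on lip rim",P(s-.07*30*-1,45,36),P(s+2,-45,36))
E
```

```text
lip edge 128 [142.0, 254.0] [356.0, 274.0] toe [134.0, 332.0] [349.0, 353.0]
  dropped rear s: rim [143.0, 227.0] [360.0, 248.0] bot [142.0, 260.0] | on lip rim [143.0, 216.0] [362.0, 237.0]
lip edge 131 [143.0, 247.0] [357.0, 268.0] toe [135.0, 326.0] [350.0, 347.0]
  dropped rear s: rim [144.0, 221.0] [361.0, 241.0] bot [143.0, 254.0] | on lip rim [144.0, 210.0] [362.0, 230.0]
lip edge 134 [144.0, 241.0] [357.0, 261.0] toe [136.0, 319.0] [350.0, 340.0]
  dropped rear s: rim [144.0, 215.0] [361.0, 235.0] bot [144.0, 248.0] | on lip rim [145.0, 204.0] [363.0, 224.0]
lip edge 137 [145.0, 235.0] [358.0, 255.0] toe [136.0, 313.0] [351.0, 334.0]
  dropped rear s: rim [145.0, 208.0] [362.0, 229.0] bot [145.0, 241.0] | on lip rim [146.0, 197.0] [363.0, 218.0]
```

```bash
python3 -m pendant '[[[-0.05,0,0,0],[-0.1,0,0,0],[-0.15,0,0,0],[-0.2,0,0,0],[-0.3,0,0,0]]]'; python3 -m pendant '[[[-0.2,0,0,0],[-0.5,0,0,0],[-1,0,0,0],[-2,0,0,0],[-3,0,0,0]]]'; python3 - <<'E'
from h import *
o=[]
for n,b in(("scene",(160,320)),("top",(130,180))):
    c=cams.camera(n); w=100 if n=="scene" else 120; g=c["frame"][b[0]:b[0]+w,b[1]:b[1]+w,::-1]; o.append(cv2.resize(g,(400,400),interpolation=2))
cv2.imwrite("pics/back.png",np.hstack(o))
E
```

```text
clock: 26.6
eef_pos: [566.6, 398.9, 47.4]
eef_rot: [3.141, -0.001, 1.59]
wrist_force: [0.3, -1.2, -0.5]
finger_gap: 30.7
clock: 27.1
eef_pos: [567.3, 367.7, 47.2]
eef_rot: [-3.142, 0.0, 1.59]
wrist_force: [1.1, -0.8, -0.4]
finger_gap: 30.6
```

View pics/back.png

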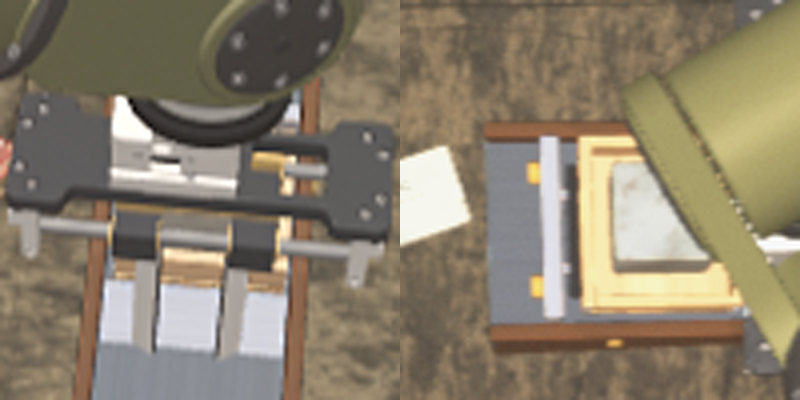

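```bash
python3 -m pendant '[[[-2,0,-4,0],[-3,0,-8,0],[-4,0,-12,0],[-4,-4,-14,0],[-4,-8,-14,0]]]'; python3 -m pendant '[[[0,-4,0,0],[0,-8,0,0],[0,-12,0,0],[0,-14,0,0]]]'; python3 - <<'E'
from h import *
for n,b,wh in(("scene",(165,320),(100,100)),("top",(150,190),(100,130))):
    c=cams.camera(n); g=c["frame"][b[0]:b[0]+wh[0],b[1]:b[1]+wh[1],::-1]; cv2.imwrite(f"pics/fin_{n}.png",cv2.resize(g,None,fx=5.5,fy=5.5,interpolation=2))
E
```

```text
clock: 27.7
eef_pos: [488.3, 327.0, 190.4]
eef_rot: [3.137, -0.003, 1.588]
wrist_force: [-0.1, 1.7, -1.0]
finger_gap: 30.3
clock: 28.1
eef_pos: [345.7, 324.2, 187.5]
eef_rot: [3.141, -0.0, 1.591]
wrist_force: [1.3, 0.5, 0.9]
finger_gap: 30.8
```

View pics/fin_scene.png

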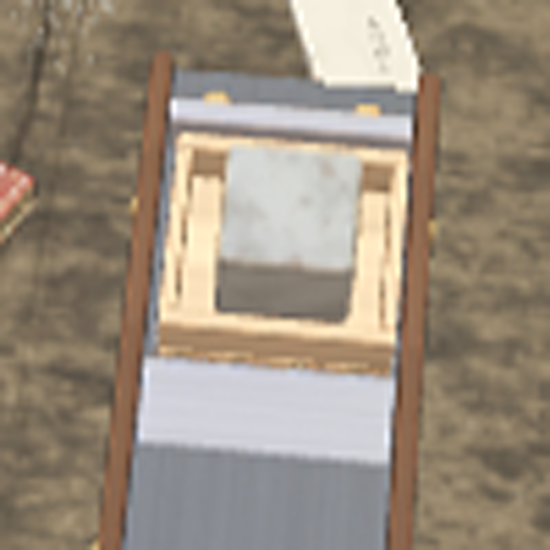

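View pics/fin_top.png

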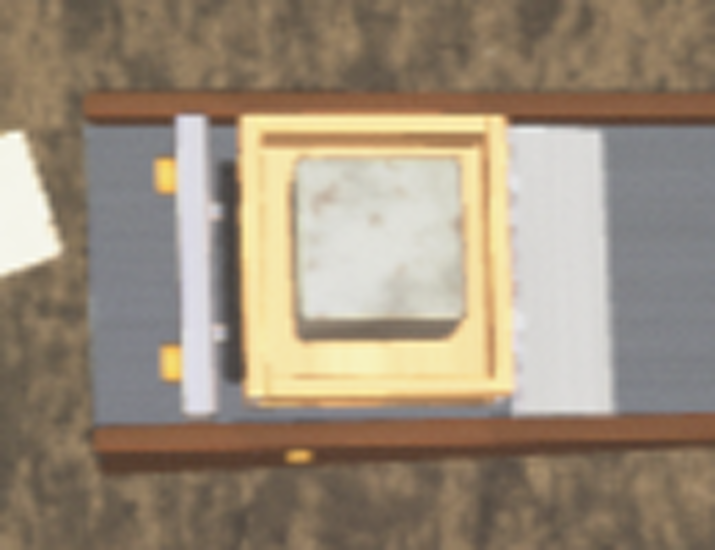

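```bash
cat > ov.py <<'E'
from h import *
x0,y0,yw,a=572.5,283.6,1.588,.21
def W(s,y,h):
    X=s*np.cos(a)-h*np.sin(a); Z=s*np.sin(a)+h*np.cos(a)
    return [x0+X*np.cos(yw)-y*np.sin(yw), y0+X*np.sin(yw)+y*np.cos(yw),Z]
cs={n:cams.camera(n) for n in("scene","top")}
ms={}
for n in cs:
    m=np.zeros((480,640),bool)
    L=models.regions_of(n,"crate"); t=proj(cs[n],[W(175,0,25)])[0]
    L=[r for r in L if np.hypot(*(np.array(r["point"])-t))<20]; print(n,[(round(r["score"],2),r["pixels"].sum()) for r in L])
    if L: m|=L[0]["pixels"]
    for r in models.regions_of(n,"block_center"):
        if np.hypot(*(np.array(r["point"])-t))<20 and r["pixels"].sum()<2000: m|=r["pixels"]; print(n,"block",r["score"],r["pixels"].sum())
    ms[n]=m.astype(np.float32); cv2.imwrite(f"pics/m_{n}.png",m.astype(np.uint8)*255)
def crate(sr,y,psi,hr,hf):
    # rear-bottom mid at sr, heights hr, hf above deck, yaw psi
    th=np.arcsin((hf-hr)/84); P=[]
    for l in(0,84):
        for w in(45,-45):
            for h in(0,30):
                ds=l*np.cos(th)-h*np.sin(th); dh=l*np.sin(th)+h*np.cos(th)
                P.append(W(sr+(ds*np.cos(psi)-w*np.sin(psi)),y+ds*np.sin(psi)+w*np.cos(psi),hr+dh))
    return P
# block on crate floor
def cost(p,hr,hf,full=False):
    t=0
    for n,c in cs.items():
        h=cv2.convexHull(proj(c,crate(p[0],p[1],p[2],hr,hf)).astype(np.float32))
        im=np.zeros((1920,2560),np.uint8); cv2.fillConvexPoly(im,np.round((h*4+1.5)*16).astype(np.int32),1,cv2.LINE_8,4)
        im=cv2.resize(im.astype(np.float32),(640,480),interpolation=cv2.INTER_AREA)
        t+=np.abs(im-ms[n]).sum()/ms[n].sum()
    return t
for hr,hf in((0,0),(3,0),(6,0),(6,6),(0,6)):
    x=[134,0,0]
    r=minimize(cost,x,args=(hr,hf),method="Nelder-Mead",options=dict(initial_simplex=np.array([x]*4)+np.array([[0,0,0],[5,0,0],[0,3,0],[0,0,.05]])))
    print(hr,hf,np.round(r.x,3),round(r.fun,4))
for n,b,wh in(("scene",(165,320),(100,100)),("top",(150,190),(100,130))):
    c=cs[n]; f=8; o=[]
    for hr,hf,s in((0,0,133),(6,0,131)):
        g=cv2.resize(c["frame"][b[0]:b[0]+wh[0],b[1]:b[1]+wh[1],::-1],None,fx=f,fy=f,interpolation=2).copy()
        q=np.round((proj(c,crate(s,0 if len(o)<0 else r.x[1],r.x[2],hr,hf))-[b[1],b[0]]+.5)*f).astype(int)
        for i,j in((1,3),(5,7),(1,5),(3,7),(0,1),(2,3),(0,2)): cv2.line(g,tuple(q[i].tolist()),tuple(q[j].tolist()),(0,0,255),1)
        o.append(g)
    k=np.hstack(o); cv2.imwrite(f"pics/hyp_{n}.png",cv2.resize(k,(800,800*k.shape[0]//k.shape[1]),interpolation=cv2.INTER_AREA))
E
python3 ov.py
```

```text
scene [(0.55, np.int64(1008))]
scene block 0.92 779
top [(0.55, np.int64(1542))]
top block 0.75 1100
0 0 [1.35006e+02 8.31000e-01 1.40000e-02] 0.079
3 0 [1.34503e+02 1.03600e+00 1.20000e-02] 0.088
6 0 [1.33675e+02 9.42000e-01 1.40000e-02] 0.0967
6 6 [1.34691e+02 9.19000e-01 2.40000e-02] 0.149
0 6 [1.35377e+02 9.10000e-01 1.20000e-02] 0.1167
```

View pics/hyp_scene.png

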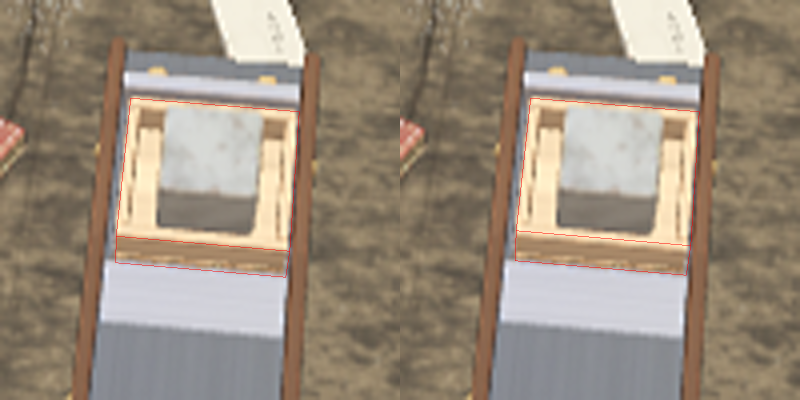

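View pics/hyp_top.png

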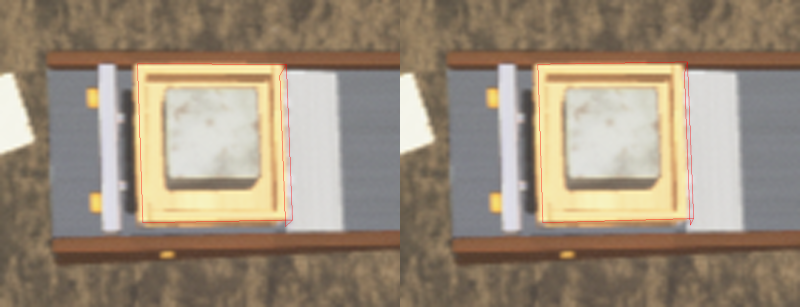

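```bash
python3 - <<'E'
from h import *
exec(open("ov.py").read().split("cs={n")[0].replace("from h import *",""))
c=cams.camera("scene"); F=c["frame"].astype(int)
# along lines y=const in ramp frame; sample
for y in (38,-38,30,-30):
    # image line at given y through rim points
    print("y",y)
    a0=proj(c,[W(95,y,0)])[0]; 
    rows=range(188,252)
    b0=proj(c,[W(225,y,30)])[0]
    out=[]
    for r in rows:
        col=a0[0]+(b0[0]-a0[0])*(r-a0[1])/(b0[1]-a0[1]); k=int(round(col)); p=F[r,k-2:k+3].mean(0); out.append((r,*p.astype(int)))
    print([o for o in out if o[0]<196 or o[0]>218])
    f=lambda s,h:round(proj(c,[W(s,y,h)])[0][1],1)
    for sL in(130,132,134): print(" sL",sL,"toe",f(sL-34,0),"edge",f(sL,6),"| flat@+0: rearrim",f(sL,30),"frontrim",f(sL+84,30),"flat@+3:",f(sL+3,30),f(sL+87,30),"| onlip@0 rearrim",f(sL+2,36),"frontrim",f(sL+86,30),"bottom",f(sL,6))
E
```

```text
y 38
[(188, np.int64(120), np.int64(111), np.int64(110)), (189, np.int64(207), np.int64(184), np.int64(153)), (190, np.int64(248), np.int64(225), np.int64(187)), (191, np.int64(237), np.int64(206), np.int64(166)), (192, np.int64(201), np.int64(167), np.int64(129)), (193, np.int64(179), np.int64(148), np.int64(114)), (194, np.int64(177), np.int64(145), np.int64(111)), (195, np.int64(172), np.int64(139), np.int64(106)), (219, np.int64(247), np.int64(222), np.int64(184)), (220, np.int64(243), np.int64(218), np.int64(179)), (221, np.int64(245), np.int64(219), np.int64(180)), (222, np.int64(251), np.int64(226), np.int64(189)), (223, np.int64(244), np.int64(214), np.int64(173)), (224, np.int64(199), np.int64(164), np.int64(126)), (225, np.int64(164), np.int64(133), np.int64(102)), (226, np.int64(166), np.int64(134), np.int64(103)), (227, np.int64(160), np.int64(129), np.int64(99)), (228, np.int64(190), np.int64(159), np.int64(121)), (229, np.int64(169), np.int64(139), np.int64(106)), (230, np.int64(177), np.int64(174), np.int64(180)), (231, np.int64(204), np.int64(207), np.int64(219)), (23
[... 8452 characters left out ...]
p.int64(215)), (247, np.int64(213), np.int64(213), np.int64(220)), (248, np.int64(184), np.int64(185), np.int64(192)), (249, np.int64(143), np.int64(146), np.int64(151)), (250, np.int64(136), np.int64(139), np.int64(144)), (251, np.int64(137), np.int64(140), np.int64(144))]
 sL 130 toe 249.1 edge 233.3 | flat@+0: rearrim 228.1 frontrim 193.2 flat@+3: 226.8 192.0 | onlip@0 rearrim 225.9 frontrim 192.4 bottom 233.3
 sL 132 toe 248.2 edge 232.4 | flat@+0: rearrim 227.2 frontrim 192.4 flat@+3: 225.9 191.2 | onlip@0 rearrim 225.0 frontrim 191.6 bottom 232.4
 sL 134 toe 247.3 edge 231.6 | flat@+0: rearrim 226.4 frontrim 191.6 flat@+3: 225.1 190.4 | onlip@0 rearrim 224.2 frontrim 190.8 bottom 231.6
```

The edge rows agree with flat and dropped on both sides. The front-to-rear rim distance is 35.3 px, against 34.7 for flat and 33.3 if the crate were perched on the lip. The visible rear face is 5.8 px, against 5.3–6.5 for flat and 7.5 for perched. I'll check the bystanders before signing off.

```bash
sed -i 's/(("block_center",(293,239).*("tin"/(("tin"/; s/ min(L/ min(L or [dict(point=(0,0),pixels=np.ones((480,640),bool))]/' look.py; python3 look.py | grep -v "lip\|foot\|top[RL]"; python3 -c "
from h import *
c=cams.camera('top'); cv2.imwrite('pics/last.png',c['frame'][:,:,::-1]); print(manip.read_state()['clock'])"
```

```text
tin ['scene', 'top'] [7.13790e+02 3.06257e+02 9.90000e-02] 0.15
tin ['scene', 'top'] [ 7.13416e+02  3.06293e+02 -3.80000e-01] 0.15
tin ['scene'] [7.13340e+02 3.07659e+02 2.44000e-01] 0.073
tin ['scene'] [ 7.13330e+02  3.07705e+02 -6.11000e-01] 0.074
tin ['top'] [7.1477e+02 3.0616e+02 4.8000e-02] 0.07
tin ['top'] [ 7.14870e+02  3.06254e+02 -4.80000e-01] 0.07
weight ['scene', 'top'] [6.99539e+02 3.91715e+02 1.52000e-01] 0.735
weight ['scene', 'top'] [ 6.99614e+02  3.91744e+02 -5.58000e-01] 0.734
weight ['scene'] [6.98820e+02 3.85881e+02 1.91000e-01] 0.438
weight ['scene'] [ 6.99316e+02  3.91083e+02 -5.09000e-01] 0.433
weight ['top'] [6.97704e+02 3.92123e+02 1.13000e-01] 0.297
weight ['top'] [ 6.98598e+02  3.92626e+02 -6.07000e-01] 0.301
matches ['scene', 'top'] [431.399 506.255   1.157] 0.116
matches ['scene', 'top'] [431.433 506.304  -1.983] 0.116
matches ['scene'] [430.592 506.461   1.167] 0.062
matches ['scene'] [431.021 506.292  -1.973] 0.062
matches ['top'] [431.554 506.158   1.147] 0.047
matches ['top'] [431.602 506.279  -1.99 ] 0.048
29.0
```

View pics/last.png

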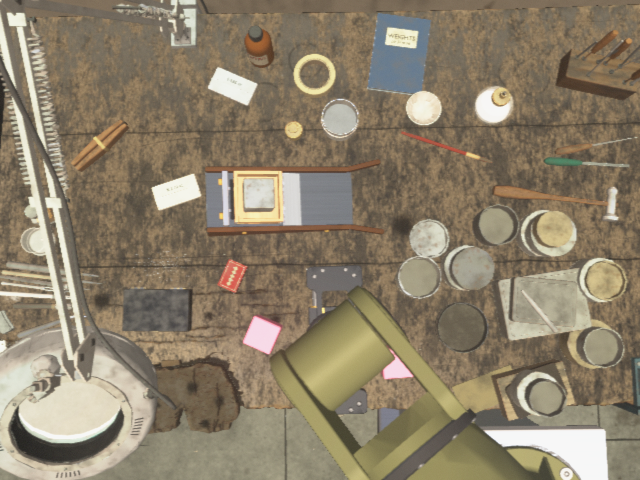

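The picture shows the crate at (258,196), between the lip and the bumper with the block in it. The tin at (340,118), the weight at (293,129) and the matchbox at (232,276) have not moved, and the arm is clear.

```bash
python3 -c "
from cell import manip
print(manip.sign_off())"
```

```text
the job is handed in; nothing more can be done
None
```

I put the grey steel block upright in the crate and pushed the crate up the ramp with two fingertips until it settled behind the lip. I stopped soon after the bumper pushed back, then backed off and handed in at 29 s of the 72 allowed. No verdict is reported.

- **Crate:** The last pictures fit a crate lying flat with both rear corners behind the lip. Fitted to both cameras, the flat pose mismatched least (0.079, against 0.097 with the rear still on the lip). The rim and rear-face edges in the scene camera agree on both sides. That margin is about 1–2 pixels and I made no touch test of the drop. I saw no clear force drop when it fell, only the rise at the bumper.
- **Forces on the crate:** Readings were mostly 2–5 N and 8.4 N against the bumper. One reached 14.8 N, with 11.9 N upward, as the crate tipped over the lip. That is under the 18 N limit along the push, but the two together come to about 19 N. I only read the force at the end of each call, so a brief higher peak could have gone unseen.
- **Bystanders:** The tin and matchbox fits are within about 1 mm of where they started. The weight's fit was poor both times, but it agrees to within about 2.5 mm and looks unmoved.

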